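# Hitch the hook link to the bench press and draw its bar out

### The job

Take the steel hook link out of its stand and push its open mouth onto the cross pin of the green press's slanted drawbar, firmly but without ramming, until the sprung latch snaps shut behind the pin. Then pull with the link to draw the bar all the way out to its stop, and let go, leaving the link hitched, lying on the rest bar. Leave everything else where it stands.

Things in the scene. Friction and masses are not known exactly. Their poses are not given: they have to be found in the camera images.
- link: Hook link: loose steel bar, 0.3 kg, upright, mouth down, in a black stand. Origin: middle of its lower end (mouth tips); z from mouth to grip end, y through its thickness. 170 mm long, 20 thick, 35 wide (x) up to z = 100 mm. Mouth: slot through the thickness, 15 mm wide in x, flaring to 26 at the tips over the lowest 10 mm, 40 deep. Turned half round about z it fits the pin as well.
- seat (a point): On the link, axes as the link's: where a 12 mm pin's centre lies when fully home in the slot, 34 mm above the link's origin.
- grip (a point): On the link, axes as the link's, 147 mm above its origin: middle of the plain grip tab (z = 100 to 170 mm), 24 mm wide in x, to be held across its 20 mm thickness (y).
- latch (a joint): Small sprung latch in the mouth's -x jaw, hinged near the tips, slanting up across the slot. 0 = shut, 0.96 rad = swung up and aside; its spring shuts it. An entering pin pushes it aside (about 10 N along the link); it snaps back once the pin's centre is past about z = 30 mm in the link, 4 mm short of home, and then holds the pin between z = 27 and 34 mm.
- pin (a point): Centre of the press's steel cross pin, 12 mm thick, lying along this frame's y in a fork, 30 mm free between its prongs, 60 mm free below. z is the drawbar's sliding direction, out and up towards the robot's side, 35 degrees from vertical. The link comes on along -z, its own z along this z. A cross-head, its underside 75 mm above the fully-out pin, bars the way from straight above.
- rest (a point): Middle of a fixed round rest bar, 12 mm thick, parallel to the pin: 38 mm out along point pin's z from the fully-out pin and 26.5 mm to its -x side, so a link in line passes 3 mm clear of it, and leans on it when let go. It joins two 8 mm cheeks at 30 to 38 mm either side of the middle, which reach 45 mm out along z from the fully-out pin.
- drawbar (a joint): How far the drawbar with the pin is out along point pin's z: 0 = fully in, 0.025 m = fully out at its stop. It slides with about 5 N of friction (4 N inwards, 6 N outwards) and stays where it is left; pushing the hook on first runs it in to its inner stop (0), and only there does the latch give way.
- press: The green plastic press stand, fixed to the bench, 100 mm wide, 190 mm high. Origin on the bench directly below the pin's fully-out position (pin then 95 mm above the bench); x points away from the robot's side, z up.
- eye_link: A bystander: a plain steel link, 170 mm tall, 26 mm wide, 20 thick, without a mouth, with a round eye 42 mm across at its top, standing in the other stand. To be left there.
- stand_a: The black stand that holds the hook link, fixed: foot 90 x 80 mm, socket 24 mm high and 53 x 38 mm outside; the link's tips rest 6 mm above the bench. Origin centre of the underside.
- stand_b: The identical stand that holds the eye link.
- tub_blue: Bystander: open parts tub 85 x 110 x 50 mm, origin centre of underside.
- tub_black: Bystander: open parts tub 85 x 110 x 50 mm, origin centre of underside.
- spool: Bystander: solder spool standing on end, 56 mm across, 48 mm high, origin centre of underside.
- driver: Bystander: red-handled screwdriver lying on the bench, about 200 mm long.
- reel: Bystander: component reel lying flat, 130 mm across, 14 mm high, origin centre of underside.
- tub_lid: Bystander: flat lid of a tub, 90 x 120 x 8 mm, origin centre of underside.

How it is judged (in metres and radians):
On the way, in this order (a step that is already met when the one before it is completed fails the run):
1. the pin is inside the hook's mouth and the latch has shut behind it (z of pin in the frame of link between 0.0255 and 0.037 m and x of pin in the frame of link between -0.005 and 0.005 m and value of joint latch below 0.12 rad), for 0.2 s.
2. the drawbar is drawn out to its stop by the hitched link (value of joint drawbar above 0.022 m and value of joint latch below 0.12 rad and z of pin in the frame of link above 0.0255 m), for 0.1 s.
At the end, for the whole second after the job is handed in: The pin's centre lies in the hook's slot (25.5 to 37 mm above the mouth's tips, within 5 mm of the slot's middle), the latch is shut (under 0.12 rad), the drawbar is drawn out at least 21 mm of its 25, and the link, let go and still, lies on the press within 0.25 rad of the drawbar's direction (all of step 1 and value of joint drawbar above 0.021 m and angle between the z axis of link and the z axis of pin, either way round below 0.25 rad and contact force between link and press above 0.1 N and linear speed of link below 0.03 m/s); the robot touches nothing.
It fails at once if the hook is rammed onto the press (over 70 N) (contact force between link and press above 70 N).
It fails at once if the eye link is disturbed (over 30 mm) (distance of eye_link from where it was at the start of the episode above 0.03 m).
It fails at once if another thing on the bench is pushed aside (over 30 mm) (distance of any of tub_blue, tub_black, spool, driver, reel, tub_lid from where it was at the start of the episode above 0.03 m).
It also fails if it takes over 42 s, if anything falls off the work surface, if the arm or the gripper's body presses on something with over 40 N, if the wrist force passes 120 N, or if a joint passes its speed limit or range.

### The arm

A 7-joint arm with a two-finger parallel gripper is mounted at the origin on the work surface. World frame = base frame: x ahead of the robot, y to its left, z up, the work surface at z = 0. Lengths are in mm, angles in rad, forces in N, time in s.
With the tool pointing down it reaches from about 400 to 875 mm from the base axis. Payload 6.5 kg.
Tool frame: the origin (TCP) lies midway between the tips of the shut fingers; the grasp point (between the pads) lies 19 mm behind it (arm.grip_depth is the distance from the TCP to the grasp point, in mm); z points along the fingers, y is the line along which they close (so a half turn about z gives the same grasp; the last joint's range is limited). The gripper opens to 85 mm and grips with 20 to 120 N. Pads are 22 mm wide; open, the fingers measure 114 mm over their backs; the gripper's body (76 mm by 85 mm) begins 54 mm behind the grasp point. The pads swing forward as they close: fully open they stand 13 mm farther back than shut.
Start: joints at [-1.292, 0.536, -0.004, 1.538, 0.003, 1.067, -0.071], TCP at [219.7, 611.737, 231.29] pointing down, gripper open.
Joint ranges: [-2.7, 2.7], [-0.37, 2.16], [-1.27, 1.26], [0.24, 2.4], [-1.31, 4.45], [0.19, 1.91], [-2.76, 2.76]. Speed limits (rad/s): [2.39, 2.39, 3.14, 3.14, 3.14, 3.14, 3.14].

### API

Orientations are given as [roll, pitch, yaw] about the fixed x, y, z axes, in that order (R = Rz(yaw) Ry(pitch) Rx(roll)).
In Python, from workcell import arm, eyes, probe_bus gives the robot as it stands (arm), with the cameras (eyes) and the readings (probe_bus).
- The arm moves only by the tool drive_effector, called after ">>>" as name([rows], argument=value, ...), one row to a line, values as JSON. Schema: {"type":"object","properties":{"moves":{"type":"array","items":{"type":"object","properties":{"finger_gap":{"type":"number"},"dx":{"type":"number"},"dy":{"type":"number"},"dz":{"type":"number"},"rz":{"type":"number"}},"additionalProperties":false,"required":["finger_gap"]},"minItems":1,"maxItems":10},"only":{"type":"string"},"quiet":{"type":"boolean"},"lines":{"type":"string"}},"required":["moves"],"additionalProperties":false}. moves is a list of rows, 1 to 10 of them, each an object with the fields finger_gap (the finger opening in mm), dx, dy, dz (the shift in shares of 1000 mm (1.0 is 1000 mm)), rz (a turn about the tool's z in shares of 4 rad (1.0 is 4 rad)); a field left out counts as zero (the opening has to be given); each row shifts and turns the commanded pose from where the row before left it, along the tool's axes as they then stand; what a row does not reach is not made up. A row lasts 1/8 s, in which the tool goes at most 62.5 mm and 0.188 rad, less where a joint would pass 70% of its speed; a pose out of reach is approached as far as the arm can. The fingers move at their own pace and stop on an object; the grip force is fixed at half the most. Time passes only in rows, so rows that do not move let the fingers close. The tool returns the time, the measured TCP pose, the force, the opening and the grip force at its end. only (a regular expression) keeps the lines of the reply that match it, lines (a string "A,B") keeps lines A to B, and quiet returns only ok. No shift or turn number may pass 1 either way. Input that does not fit is refused with a message, and nothing moves.
- probe_bus.get_obs(): the state, without advancing time (a new reading comes with each control period).
- eyes.grab_frame(name): name is "side" or "top" or "wrist"; returns the picture (420x560x3 uint8, red, green, blue); there is no depth.
- eyes.camera_info(name): a dict with "fovy" (degrees; the focal length in pixels is half the picture's height over the tangent of half this angle, whatever the lens; pixels are square), "cx", "cy" (the principal point, pixels), "world_from_camera" (4x4, takes a point from camera to world coordinates); the wrist camera has in their place "hand_eye" (4x4, takes a point from camera to tool coordinates, whose origin is the TCP and whose axes are the flange's). Camera axes: x right, y down, z forward; pixel columns grow to the right and rows downward; lengths in mm; the calibration is good to about 2 mm. The wrist camera is an equidistant fisheye: a pixel r from the principal point sees the ray r / f radians off the axis. A picture is of the moment at which its call begins: read the wrist's pose just before it. camera_info takes no time and is no camera call.
- arm.finish_job(): hands the job in; it is judged then, once.
The state is a dict: "t": time; "joints": joint angles; "dq": joint speeds; "joint_efforts": joint torques, N m; "ee_pos": TCP position; "orientation": TCP orientation; "wrist_force": force on the tool from outside, world axes, zero at the start; "moment": the same for the moment, N m; "grip_width": finger opening in mm; "grip_force": force on a finger pad.
Only numpy, scipy, OpenCV 4.12 (cv2) and the standard library are available. Lean on these libraries where they do the work, as an engineer would, in place of code of your own. Each camera call takes 0.05 s, during which the arm holds its last target. There are 200 camera calls.

## Working session

There is one attempt and no reset: what is moved stays moved. The work goes in short steps, Python scripts to look and compute and a tool call to move; the robot and the scene stay as the last step left them, time stands still between calls to the robot, and variables do not carry over. Pictures are saved under pics/ and viewed, at most 12 in all, crops included, and the job is handed in when it is done.

```bash
ls; mkdir -p pics; python3 - <<'E'
from workcell import arm, eyes, probe_bus
import cv2,numpy as np
o=probe_bus.get_obs();print(o)
for n in("side","top","wrist"):
    c=eyes.camera_info(n);print(n,c)
    cv2.imwrite(f"pics/{n}0.png",cv2.cvtColor(eyes.grab_frame(n),cv2.COLOR_RGB2BGR))
E
```

```text
pics
workcell.py
{'t': 0.0, 'joints': array([-1.29220612,  0.53720102, -0.00444441,  1.53886364,  0.00259829,
        1.06734343, -0.07120165]), 'dq': array([-1.59458944e-03,  1.24065402e-03,  1.66953834e-03,  9.67548064e-05,
       -8.44408440e-04, -1.09551466e-04,  1.51781974e-04]), 'joint_efforts': array([ 1.83204529e-04, -5.83396518e+01,  1.04868293e+00, -2.59107131e+01,
        1.23061994e-02,  9.46087675e-03,  9.70136057e-06]), 'ee_pos': array([219.49531723, 611.1309358 , 230.39417292]), 'orientation': array([-3.13978752e+00,  1.28023054e-04,  2.79687698e+00]), 'wrist_force': array([0.53488276, 0.59577139, 0.79426376]), 'moment': array([ 0.02984049,  0.05718417, -0.06270665]), 'grip_force': 0.0, 'grip_width': 85.27288275166926}
side {'fovy': 56.30222988844608, 'cx': 276.20157682620913, 'cy': 209.9317084780758, 'world_from_camera': array([[ 8.30313617e-01, -4.37331138e-01,  3.45428392e-01,
         2.05984658e+02],
       [-5.57131700e-01, -6.66454175e-01,  4.95422144e-01,
        -5.02102154e+02],
       [ 1.35486640e-02, -6.03804859e-01, -7.97017017e-01,
         9.45
[... 285 characters left out ...]
02],
       [-9.99545954e-01, -2.75310159e-02, -1.22445598e-02,
         4.30854017e+01],
       [ 1.51928874e-02, -1.09570048e-01, -9.93862959e-01,
         1.04527157e+03],
       [ 0.00000000e+00,  0.00000000e+00,  0.00000000e+00,
         1.00000000e+00]])}
wrist {'fovy': 65.70646984690485, 'cx': 276.2489598570947, 'cy': 214.89468067943338, 'hand_eye': array([[-6.27139269e-04, -9.58929983e-01, -2.83642194e-01,
         7.33700228e+01],
       [ 9.99999795e-01, -6.37077784e-04, -5.72064117e-05,
        -9.42383905e-02],
       [-1.25845197e-04, -2.83642172e-01,  9.58930186e-01,
        -1.42662474e+02],
       [ 0.00000000e+00,  0.00000000e+00,  0.00000000e+00,
         1.00000000e+00]])}
```

View pics/side0.png

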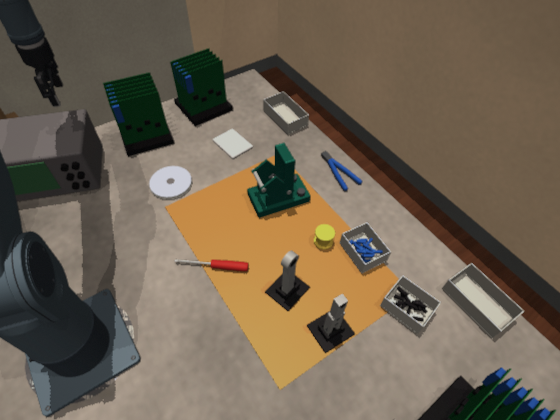

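View pics/top0.png

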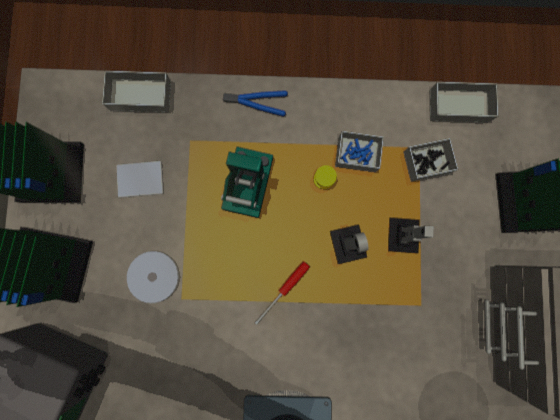

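The side view shows the press at (280,185) and the stands at (288,290) and (331,330). In the top view the press is at (247,182) and the stands are at (349,243) and (404,235). The eye link looks to be the one at (349,243) and the hook link the one at (404,235). I'll enlarge both areas to check.

```bash
python3 - <<'E'
import cv2,numpy as np
s=cv2.imread("pics/side0.png");t=cv2.imread("pics/top0.png")
R=lambda i,x,y,w,h:cv2.convertScaleAbs(cv2.resize(i[y:y+h,x:x+w],(400,300),interpolation=cv2.INTER_CUBIC),alpha=1.5)
a=np.hstack([R(s,240,140,80,60+0),R(s,260,245,133,100)])
a[:, :400]=R(s,230,140,107,80)
b=np.hstack([R(t,200,140,93,70),R(t,325,195,120,90)])
cv2.imwrite("pics/c1.png",np.vstack([a,b]))
E
```

```text
(no output)
```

View pics/c1.png

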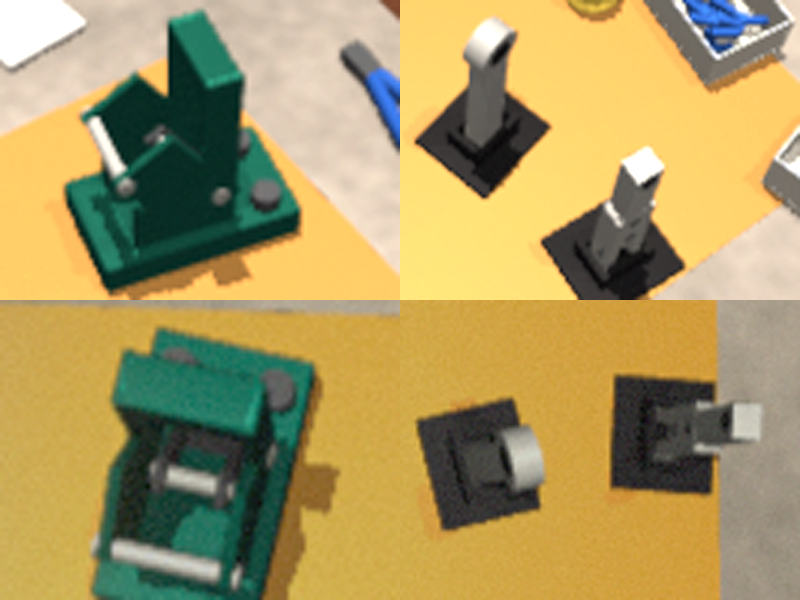

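The hook link is the shouldered one in the right-hand stand: top view about (404,235), side view about (331,330). The rest bar runs (227,198)-(251,203) in top and (254,172)-(264,190) in side. The pin runs about (237,181)-(252,184) in top. Next I'll measure these.

```bash
cat > h.py <<'E'
import cv2,numpy as np
from workcell import arm, eyes, probe_bus
from scipy.spatial.transform import Rotation as Ro
def ray(n,p,T=None):
    c=eyes.camera_info(n);f=210/np.tan(np.radians(c["fovy"]/2))
    u=(np.asarray(p,float)-[c["cx"],c["cy"]])/f
    if n=="wrist":
        r=np.linalg.norm(u);d=np.r_[u/r*np.sin(r),np.cos(r)];M=T@c["hand_eye"]
    else: d=np.r_[u,1];M=c["world_from_camera"]
    d=M[:3,:3]@d;return M[:3,3],d/np.linalg.norm(d)
def plane(n,p,z,T=None):
    o,d=ray(n,p,T);return o+d*(z-o[2])/d[2]
def tri(*rs):
    A=sum(np.eye(3)-np.outer(d,d) for o,d in rs);b=sum((np.eye(3)-np.outer(d,d))@o for o,d in rs)
    X=np.linalg.solve(A,b);return X,[np.linalg.norm(np.cross(d,X-o)) for o,d in rs]
def pose(o):
    T=np.eye(4);T[:3,:3]=Ro.from_euler("xyz",o["orientation"]).as_matrix();T[:3,3]=o["ee_pos"];return T
def blobs(img,m,box,amin=15):
    x,y,w,h=box;k=np.zeros_like(m);k[y:y+h,x:x+w]=m[y:y+h,x:x+w]
    cs,_=cv2.findContours(k,cv2.RETR_EXTERNAL,cv2.CHAIN_APPROX_NONE)
    return sorted([c for c in cs if cv2.contourArea(c)>=amin],key=cv2.contourArea)[::-1]
E
python3 - <<'E'
from h import *
np.set_printoptions(precision=1,suppress=True)
t=cv2.imread("pics/top0.png");s=cv2.imread("pics/side0.png")
for n,i,bx in(("top",t,(325,195,110,80)),("side",s,(260,250,110,105))):
    g=cv2.cvtColor(i,cv2.COLOR_BGR2HSV)
    m=(cv2.inRange(g,(0,0,0),(179,255,60)))
    for c in blobs(i,m,bx,100)[:2]:
        h=cv2.convexHull(c);q=cv2.minAreaRect(c);print(n,"foot",q)
        P=np.array([plane(n,x,5)[:2] for x in h[:,0]],np.float32);r=cv2.minAreaRect(P);print("  world",r)
    m=cv2.inRange(g,(0,0,125 if n=="top" else 150),(179,60,255))
    for c in blobs(i,m,bx,20)[:4]:
        r=cv2.minAreaRect(c);print(n,"bright",r,cv2.contourArea(c),plane(n,r[0],176))
for n,i,bx in(("top",t,(215,145,60,75)),("side",s,(245,145,70,75))):
    g=cv2.cvtColor(i,cv2.COLOR_BGR2HSV)
    m=cv2.inRange(g,(0,0,75),(179,75,255))
    for c in blobs(i,m,bx,5)[:7]:
        r=cv2.minAreaRect(c);print(n,"press-bright",r,cv2.contourArea(c),plane(n,r[0],111),plane(n,r[0],90))
    m=cv2.inRange(g,(65,90,25),(100,255,255));c=blobs(i,m,bx,50)[0];r=cv2.minAreaRect(c);print(n,"green",r)
E
```

```text
top foot ((406.24407958984375, 235.32644653320312), (35.66387176513672, 33.13289260864258), 4.39870548248291)
  world ((518.6834106445312, -301.9230651855469), (93.36579895019531, 87.26644897460938), 87.13127136230469)
top foot ((348.0882568359375, 243.8529815673828), (33.71245193481445, 29.34680938720703), 75.96376037597656)
  world ((492.362548828125, -148.89065551757812), (87.53721618652344, 77.46602630615234), 15.311527252197266)
top bright ((428.5, 231.0), (10.0, 7.0), 90.0) 59.0 [ 519.6 -294.3  176. ]
top bright ((362.39996337890625, 241.1999969482422), (8.221921920776367, 8.221921920776367), 71.56504821777344) 44.0 [ 493.3 -148.4  176. ]
side foot ((330.23077392578125, 329.3460998535156), (33.004661560058594, 34.94611358642578), 56.3099365234375)
  world ((519.6254272460938, -294.824462890625), (76.94053649902344, 88.0125961303711), 87.33995056152344)
side foot ((286.9601745605469, 289.4026794433594), (29.632709503173828, 32.83115768432617), 41.18592834472656)
  world ((492.68463134765625, -149.41619873046875), (87.49126434326172, 77.29562377929688), 15.042349815368652)
side b
[... 818 characters left out ...]
4  90. ]
top green ((244.41148376464844, 181.12623596191406), (43.57473373413086, 63.730194091796875), 13.240520477294922)
side press-bright ((300.0, 166.5), (43.0, 28.0), 90.0) 700.0 [714.1 110.3 111. ] [726.9 125.7  90. ]
side press-bright ((260.0, 156.0), (22.0, 30.0), 90.0) 458.5 [639.4 210.1 111. ] [650.3 228.   90. ]
side press-bright ((258.6487731933594, 180.1539764404297), (20.647058486938477, 4.058823108673096), 61.927513122558594) 56.5 [584.9 131.5 111. ] [594.5 147.4  90. ]
side press-bright ((301.0, 190.0), (4.0, 6.0), 90.0) 18.0 [663.9  36.4 111. ] [675.4  49.9  90. ]
side green ((272.7327575683594, 181.04312133789062), (63.68362045288086, 55.673927307128906), 66.80140686035156)
```

The rest bar is at (585,132) at height 111, and both views agree to 2 mm. The hook link is at (520,-294), with its x axis about along world x (yaw about -2.8°). I'll move towards it in an arc.

The manual's scale: shifts go in shares of 1000 mm and turns go in shares of 4 rad. Converting my numbers, -47 mm / 1000 = -0.047, -31.7 mm / 1000 = -0.0317.

```bash
cat >> h.py <<'E'
def go(x,y,z,ya=None):
    "tool-axis shift to TCP target (world); ya=wanted world angle of tool y, deg"
    o=probe_bus.get_obs();T=pose(o);d=T[:3,:3].T@(np.array([x,y,z])-T[:3,3])
    a=np.degrees(np.arctan2(T[1,1],T[0,1]));print("t",o["t"],"d",d.round(1),"j",o["joints"].round(2),"ytool",a.round(2),"F",o["wrist_force"].round(1))
    if ya is not None: print("turn",round(-np.radians((ya-a+90)%180-90),4))
E
```

>>> drive_effector([
  {"finger_gap": 85, "dx": -0.047, "dy": -0.0317},
  {"finger_gap": 85, "dx": -0.047, "dy": -0.0317},
  {"finger_gap": 85, "dx": -0.047, "dy": -0.0317},
  {"finger_gap": 85, "dx": -0.047, "dy": -0.0317},
  {"finger_gap": 85, "dx": -0.047, "dy": -0.0317},
  {"finger_gap": 85, "dx": -0.047, "dy": -0.0317},
  {"finger_gap": 85, "dx": -0.047, "dy": -0.0317},
  {"finger_gap": 85, "dx": -0.047, "dy": -0.0317},
  {"finger_gap": 85, "dx": -0.047, "dy": -0.0317},
])

```text
t: 1.27
ee_pos: [522.1, 198.7, 231.3]
orientation: [3.142, -0.0, 2.797]
wrist_force: [0.8, 0.3, 0.6]
grip_width: 84.8
grip_force: 0.0
```

```bash
python3 -c "
from h import *
go(520,-294,230,87.2)"
```

```text
t 1.275 d [-164.4 -464.5    1.2] j [-0.56  0.38  0.14  1.79 -0.07  0.97  0.84] ytool 70.26 F [0.8 0.3 0.6]
turn -0.2956
```

To row units: -46.4 mm / 1000 = -0.0464, -16.4 mm / 1000 = -0.0164.

>>> drive_effector([
  {"finger_gap": 85, "dx": -0.0164, "dy": -0.0464},
  {"finger_gap": 85, "dx": -0.0164, "dy": -0.0464},
  {"finger_gap": 85, "dx": -0.0164, "dy": -0.0464},
  {"finger_gap": 85, "dx": -0.0164, "dy": -0.0464},
  {"finger_gap": 85, "dx": -0.0164, "dy": -0.0464},
  {"finger_gap": 85, "dx": -0.0164, "dy": -0.0464},
  {"finger_gap": 85, "dx": -0.0164, "dy": -0.0464},
  {"finger_gap": 85, "dx": -0.0164, "dy": -0.0464},
  {"finger_gap": 85, "dx": -0.0164, "dy": -0.0464},
  {"finger_gap": 85, "dx": -0.0164, "dy": -0.0464},
])

```text
t: 2.52
ee_pos: [518.7, -293.2, 231.1]
orientation: [3.141, -0.0, 2.797]
wrist_force: [1.0, 0.6, 0.7]
grip_width: 85.0
grip_force: 0.0
```

>>> drive_effector([
  {"finger_gap": 85, "rz": -0.037},
  {"finger_gap": 85, "rz": -0.037},
  {"finger_gap": 85},
])

```text
t: 2.9
ee_pos: [518.7, -291.8, 231.0]
orientation: [3.141, -0.0, 3.091]
wrist_force: [1.5, 0.7, 0.8]
grip_width: 85.0
grip_force: 0.0
```

```bash
python3 - <<'E'
from h import *
go(520,-294,134,87.2)
cv2.imwrite("pics/w1.png",cv2.cvtColor(eyes.grab_frame("wrist"),cv2.COLOR_RGB2BGR))
E
```

```text
t 2.9 d [-1.5 -2.1 97. ] j [ 0.25  0.45  0.25  1.7  -0.13  1.01  2.07] ytool 87.12 F [1.5 0.7 0.8]
turn -0.0014
```

View pics/w1.png

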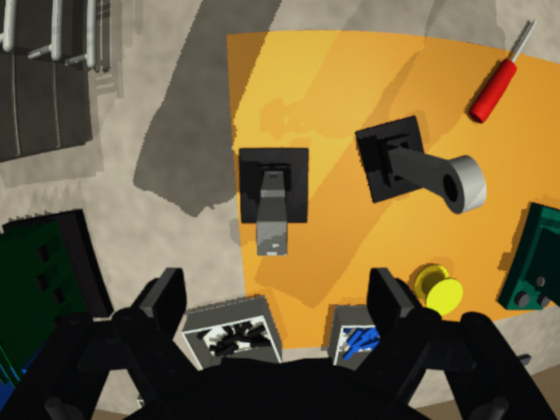

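The wrist view shows the hook tab top at about (272,244), midway between the fingertips (x 180 and 375). The stand foot spans (240-308,148-222), and the eye link is off to the right at (460,185). I'll check this ray against the estimate, then descend.

To row units: 24 mm / 1000 = 0.024, -0.7 mm / 1000 = -0.0007.

```bash
python3 - <<'E'
from h import *
T=pose(probe_bus.get_obs());i=cv2.imread("pics/w1.png");g=cv2.cvtColor(i,cv2.COLOR_BGR2HSV)
m=cv2.inRange(g,(0,0,100),(179,45,255))
for c in blobs(i,m,(250,225,44,34),20)[:2]:
    r=cv2.minAreaRect(c);print(r,plane("wrist",r[0],176,T))
print(plane("wrist",(272,244),176,T),plane("wrist",(274,185),6,T))
E
```

```text
((271.5, 239.5), (29.0, 29.0), 90.0) [ 520.40659141 -294.71652657  176.        ]
[ 523.56727403 -294.57065495  176.        ] [ 518.12103045 -293.94539832    6.        ]
```

>>> drive_effector([
  {"finger_gap": 85, "dx": -0.0005, "dy": -0.0007, "dz": 0.024},
  {"finger_gap": 85, "dx": -0.0005, "dy": -0.0007, "dz": 0.024},
  {"finger_gap": 85, "dx": -0.0005, "dy": -0.0007, "dz": 0.024},
  {"finger_gap": 85, "dz": 0.024},
  {"finger_gap": 85},
])

```text
t: 3.58
ee_pos: [519.0, -293.1, 133.7]
orientation: [3.14, -0.004, 3.091]
wrist_force: [-0.7, -0.2, 0.6]
grip_width: 85.1
grip_force: 0.0
```

The wrist view gives the link at (520,-294.5), which agrees with the fixed cameras. Now I'll grip it and lift 12 mm. The tool can't tilt, so I'll use the fixed socket's rim to turn the link in the grip.

>>> drive_effector([
  {"finger_gap": 0},
  {"finger_gap": 0},
  {"finger_gap": 0},
  {"finger_gap": 0},
  {"finger_gap": 0},
  {"finger_gap": 0},
])

```text
t: 4.32
ee_pos: [520.7, -294.2, 135.9]
orientation: [-3.141, 0.001, 3.093]
wrist_force: [-1.3, -0.3, 5.7]
grip_width: 19.3
grip_force: 59.8
```

>>> drive_effector([
  {"finger_gap": 0, "dz": -0.006},
  {"finger_gap": 0, "dz": -0.006},
  {"finger_gap": 0},
])

```text
t: 4.7
ee_pos: [520.3, -294.1, 147.6]
orientation: [-3.141, 0.0, 3.093]
wrist_force: [0.2, 0.0, -2.2]
grip_width: 19.4
grip_force: 58.9
```

>>> drive_effector([
  {"finger_gap": 0, "dx": 0.0086, "dz": -0.0005},
  {"finger_gap": 0, "dx": 0.0086, "dz": -0.0005},
  {"finger_gap": 0, "dx": 0.0086, "dz": 0.0005},
  {"finger_gap": 0, "dx": 0.0086, "dz": 0.0005},
  {"finger_gap": 0, "dx": 0.0086, "dz": 0.0015},
  {"finger_gap": 0, "dx": 0.0086, "dz": 0.0015},
  {"finger_gap": 0, "dx": 0.0083, "dz": 0.0026},
  {"finger_gap": 0, "dx": 0.0083, "dz": 0.0026},
])

```text
t: 5.7
ee_pos: [451.6, -290.6, 138.9]
orientation: [3.141, -0.0, 3.093]
wrist_force: [4.8, 0.4, -1.1]
grip_width: 19.6
grip_force: 58.5
```

```bash
python3 - <<'E'
from h import *
print(probe_bus.get_obs()["moment"])
for n in("side","wrist"): cv2.imwrite(f"pics/{n}2.png",cv2.cvtColor(eyes.grab_frame(n),cv2.COLOR_RGB2BGR))
s=cv2.imread("pics/side2.png");w=cv2.imread("pics/wrist2.png")
cv2.imwrite("pics/c2.png",np.hstack([cv2.resize(s[220:370,240:380],(400,429)),cv2.resize(w[90:350,130:420],(400,429))]))
E
```

```text
[-0.17898852 -1.34521714  0.00298418]
```

View pics/c2.png

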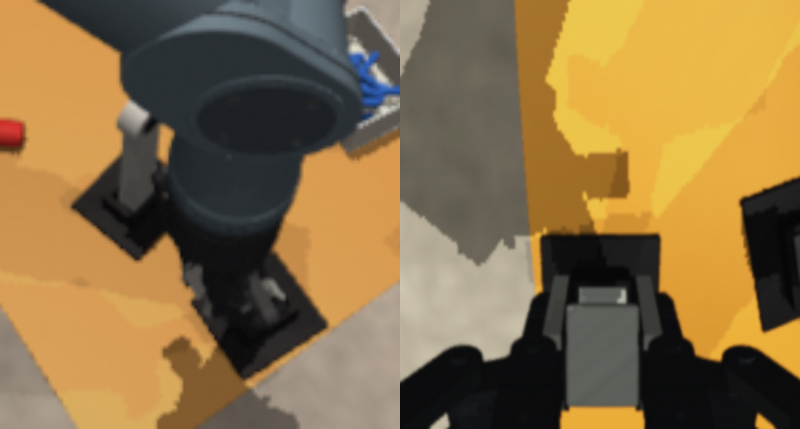

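The link is turning on the socket rim, with only 4.8 N of side force. I'll continue the arc slightly past 35°, then lift clear and measure the tilt.

>>> drive_effector([
  {"finger_gap": 0, "dx": 0.0079, "dz": 0.0036},
  {"finger_gap": 0, "dx": 0.0079, "dz": 0.0036},
  {"finger_gap": 0, "dx": 0.0043, "dz": 0.0024},
  {"finger_gap": 0, "dx": 0.0043, "dz": 0.0024},
  {"finger_gap": 0},
])

```text
t: 6.42
ee_pos: [427.2, -289.5, 126.9]
orientation: [3.141, -0.001, 3.093]
wrist_force: [1.8, -0.6, 0.9]
grip_width: 19.2
grip_force: 58.8
```

>>> drive_effector([
  {"finger_gap": 0, "dz": -0.03},
  {"finger_gap": 0, "dz": -0.04},
  {"finger_gap": 0, "dz": -0.04},
  {"finger_gap": 0},
])

```text
t: 6.92
ee_pos: [427.7, -290.2, 238.8]
orientation: [-3.141, 0.001, 3.093]
wrist_force: [0.1, -0.0, -3.0]
grip_width: 19.6
grip_force: 60.2
```

```bash
python3 - <<'E'
from h import *
go(520,-294,200,87.2);np.save("T3.npy",pose(probe_bus.get_obs()))
for n in("side","top","wrist"): cv2.imwrite(f"pics/{n}3.png",cv2.cvtColor(eyes.grab_frame(n),cv2.COLOR_RGB2BGR))
s=cv2.imread("pics/side3.png");w=cv2.imread("pics/wrist3.png");t=cv2.imread("pics/top3.png")
cv2.imwrite("pics/c3.png",np.vstack([np.hstack([cv2.resize(s[200:350,260:410],(400,300)),cv2.resize(t[190:290,360:495],(400,300))]),cv2.resize(w[90:310,130:420],(800,300))*1]))
E
```

```text
t 6.925 d [-92.3   0.7  38.9] j [ 0.29  0.3   0.27  1.89 -0.1   0.95  2.12] ytool 87.19 F [ 0.1 -0.  -3. ]
turn -0.0002
```

View pics/c3.png

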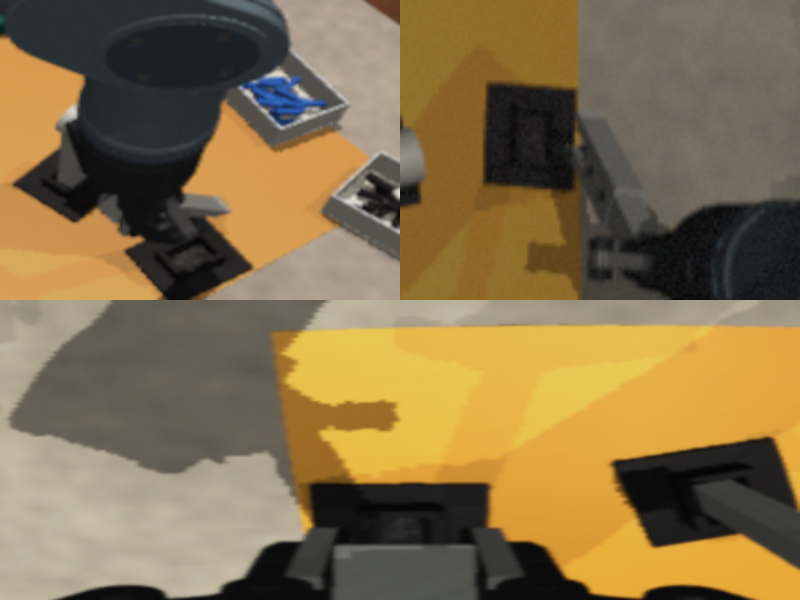

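The link is free and tilted with its mouth away from the robot; in the top view the tips are near (424,231). I'll enlarge that area to measure the edges.

```bash
python3 - <<'E'
import cv2,numpy as np
t=cv2.imread("pics/top3.png");s=cv2.imread("pics/side3.png")
a=cv2.resize(t[220:280,410:450],(400,600),interpolation=cv2.INTER_CUBIC)
b=cv2.resize(s[270:330,310:350],(400,600),interpolation=cv2.INTER_CUBIC)
cv2.imwrite("pics/c4.png",cv2.convertScaleAbs(np.hstack([a,b]),alpha=1.8))
E
```

```text
(no output)
```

View pics/c4.png

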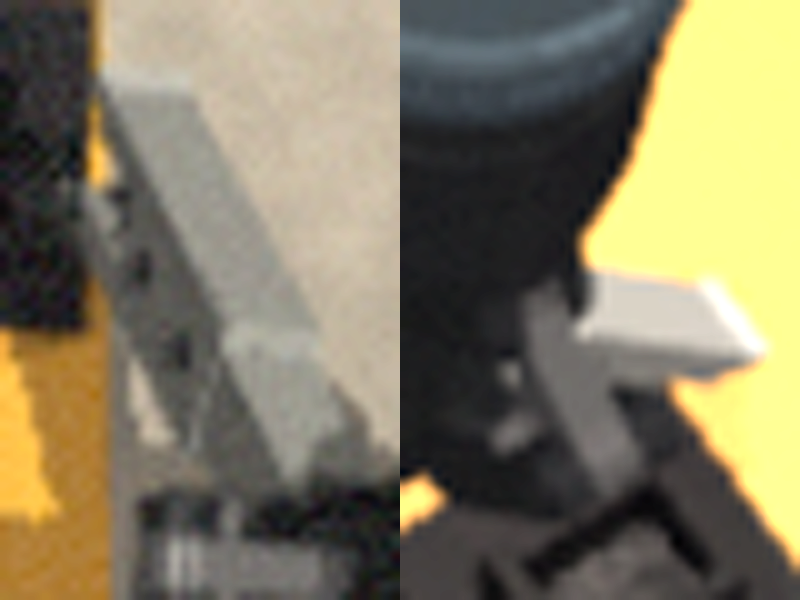

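Top view: the upper jaw's near edge runs from the tip at (420,229) to the shoulder at (432.2,253.5), and the other jaw's tip is at (418,239). I'll cast these onto the link's near face plane.

```bash
python3 - <<'E'
from h import *
np.set_printoptions(precision=1,suppress=True)
T=np.load("T3.npy");g=T[:3,3]+[0,0,19];ny=T[:3,1]*np.sign(T[1,1]);p0=g+10*ny;ex=np.cross(ny,[0,0,1])
def pl(p):
    o,d=ray("top",p);return o+d*((p0-o)@ny)/(d@ny)
A,B,C=pl((420,229)),pl((432.2,253.5)),pl((418,239))
print("grip",g,A,B,C)
v=B-A;print("len",np.linalg.norm(v),"tilt",np.degrees(np.arctan2(-v@ex,v[2])))
w=A-C;print("w",np.linalg.norm(w),"ang",np.degrees(np.arctan2(w[2],w@ex)))
for th in(35,38,41,44):
    a=np.radians(th);z=np.array([-np.sin(a)*ex[0],-np.sin(a)*ex[1],np.cos(a)]);x=np.cross(ny,z)
    q=g-147*z; print(th,"tip+x",q+17.5*x+10*ny,"shoulder",q+100*z+17.5*x+10*ny,"tip-x",q-17.5*x+10*ny)
E
```

```text
grip [ 427.7 -290.2  257.8] [ 525.4 -285.1  149.9] [ 469.8 -282.3  224.9] [ 503.1 -284.   139.6]
len 93.37872983930575 tilt 36.560869952844044
w 24.593694733635864 ang 24.965467510713875
35 tip+x [ 526.7 -285.   147.4] shoulder [ 469.4 -282.2  229.3] tip-x [ 498.1 -283.6  127.3]
38 tip+x [ 532.3 -285.3  152.7] shoulder [ 470.9 -282.3  231.5] tip-x [ 504.8 -283.9  131.2]
41 tip+x [ 537.7 -285.5  158.3] shoulder [ 472.2 -282.3  233.8] tip-x [ 511.3 -284.3  135.4]
44 tip+x [ 542.7 -285.8  164.2] shoulder [ 473.4 -282.4  236.1] tip-x [ 517.6 -284.6  139.9]
```

The tilt is about 36° and the grip is at 147 mm, which agrees with the model. Next, the press yaw and pin line from the first pictures.

```bash
python3 - <<'E'
from h import *
np.set_printoptions(precision=1,suppress=True)
t=cv2.imread("pics/top0.png");s=cv2.imread("pics/side0.png")
def line(n,i,bx,z,k,lo=(0,0,75)):
    g=cv2.cvtColor(i,cv2.COLOR_BGR2HSV);m=cv2.inRange(g,lo,(179,75,255));c=blobs(i,m,bx,5)
    c=[q for q in c if cv2.minAreaRect(q)[1][0]*cv2.minAreaRect(q)[1][1]<200][k]
    mm=np.zeros_like(m);cv2.drawContours(mm,[c],-1,255,-1);v,u=np.nonzero(mm)
    P=np.array([plane(n,(a,b),z)[:2] for a,b in zip(u,v)]);mu=P.mean(0);U,S,V=np.linalg.svd(P-mu,full_matrices=False)
    d=V[0]*np.sign(V[0,1]);q=(P-mu)@d
    print(n,"centre",mu,"mid",mu+d*(q.max()+q.min())/2,"yaw",np.degrees(np.arctan2(-d[0],d[1])),"len",np.ptp(q),"px",(u.mean(),v.mean()));return (u.mean(),v.mean())
a=line("top",t,(215,145,60,75),111,0);b=line("side",s,(245,145,70,75),111,0)
print("bar tri",tri(ray("top",a),ray("side",b)))
line("top",t,(215,145,60,75),88,1)
# base edges: green footprint seen from above, lower contour
for lo in (40,):
    g=cv2.cvtColor(t,cv2.COLOR_BGR2HSV);m=cv2.inRange(g,(65,90,lo),(100,255,255));c=blobs(t,m,(215,140,70,85),50)[0]
    h=cv2.convexHull(c)[:,0];print([(tuple(p),plane("top",p,15)[:2].round(0)) for p in cv2.approxPolyDP(h,2,True)[:,0]])
E
```

```text
top centre [584.8 133.1] mid [584.8 133.3] yaw -10.645859080687204 len 59.713394176223666 px (np.float64(238.00763358778627), np.float64(200.24427480916032))
side centre [585.3 133.8] mid [584.8 131.7] yaw -11.506902962640044 len 75.15043319069483 px (np.float64(258.325), np.float64(179.6375))
bar tri (array([584.8, 133. , 111.8]), [np.float64(0.06718973066103986), np.float64(0.06718973066146097)])
top centre [634.2 121.8] mid [634.2 121.6] yaw -12.204247432905268 len 28.473717036967045 px (np.float64(244.2549019607843), np.float64(181.58823529411765))
[((np.int32(237), np.int32(147)), array([740., 150.])), ((np.int32(272), np.int32(156)), array([718.,  57.])), ((np.int32(258), np.int32(216)), array([558.,  89.])), ((np.int32(222), np.int32(208)), array([576., 183.])), ((np.int32(229), np.int32(153)), array([723., 171.]))]
```

The bar comes out at (584.8,133,111.8) and 60 mm long, as it should be. The press yaw is about -11.3° by bar, pin and base alike. I'll raise the link, carry it over the eye link and line up 160 mm out on the drawbar axis.

To row units: -50 mm / 1000 = -0.05, -45 mm / 1000 = -0.045, 0.074 rad / 4 = 0.0185.

```bash
cat >> h.py <<'E'
YAW=np.radians(-11.3);PX=np.array([np.cos(YAW),np.sin(YAW),0]);P=np.array([584.8,132.7,111.3])+43.5*PX-[0,0,15.9]
def zd(t): t=np.radians(t);return -np.sin(t)*PX+np.cos(t)*np.array([0,0,1])
def tcp(s,tilt=35.7): return P+s*zd(35)+113*zd(tilt)-[0,0,19]
E
```

>>> drive_effector([
  {"finger_gap": 0, "dz": -0.045},
  {"finger_gap": 0, "dz": -0.05},
  {"finger_gap": 0, "rz": 0.0185},
  {"finger_gap": 0, "rz": 0.0185},
  {"finger_gap": 0},
])

```text
t: 7.7
ee_pos: [426.7, -289.0, 330.3]
orientation: [3.141, -0.004, 2.945]
wrist_force: [0.5, -0.2, -2.8]
grip_width: 19.0
grip_force: 60.2
```

```bash
python3 -c "
from h import *
print(P,tcp(0));go(*tcp(160),78.7)"
```

```text
[627.45673765 124.17634273  95.4       ] [562.79485322 137.09706222 168.16543854]
t 7.7 d [ 41.2 444.5  31.6] j [ 0.25  0.21  0.3   1.78 -0.07  1.17  1.95] ytool 78.76 F [ 0.5 -0.2 -2.8]
turn 0.0011
```

To row units: 44 mm / 1000 = 0.044, 15 mm / 1000 = 0.015.

>>> drive_effector([
  {"finger_gap": 0, "dx": 0.004, "dy": 0.044},
  {"finger_gap": 0, "dx": 0.004, "dy": 0.044},
  {"finger_gap": 0, "dx": 0.004, "dy": 0.044},
  {"finger_gap": 0, "dx": 0.004, "dy": 0.044},
  {"finger_gap": 0, "dx": 0.004, "dy": 0.044},
  {"finger_gap": 0, "dx": 0.004, "dy": 0.044},
  {"finger_gap": 0, "dx": 0.004, "dy": 0.044},
  {"finger_gap": 0, "dx": 0.004, "dy": 0.044},
  {"finger_gap": 0, "dx": 0.004, "dy": 0.044},
  {"finger_gap": 0, "dx": 0.004, "dy": 0.044, "dz": 0.015},
])

```text
t: 8.95
ee_pos: [474.8, 151.2, 316.7]
orientation: [3.141, 0.0, 2.946]
wrist_force: [-0.0, -0.3, -2.4]
grip_width: 19.1
grip_force: 60.3
```

>>> drive_effector([
  {"finger_gap": 0, "dy": 0.004, "dz": 0.015},
  {"finger_gap": 0},
  {"finger_gap": 0},
])

```text
t: 9.32
ee_pos: [475.5, 152.2, 302.1]
orientation: [-3.141, -0.0, 2.943]
wrist_force: [0.5, -0.5, -2.9]
grip_width: 19.0
grip_force: 60.3
```

```bash
python3 - <<'E'
from h import *
go(*tcp(160),78.7);go(*tcp(90),78.7)
np.save("T4.npy",pose(probe_bus.get_obs()))
for n in("side","top"): cv2.imwrite(f"pics/{n}4.png",cv2.cvtColor(eyes.grab_frame(n),cv2.COLOR_RGB2BGR))
s=cv2.imread("pics/side4.png");t=cv2.imread("pics/top4.png")
cv2.imwrite("pics/c5.png",cv2.convertScaleAbs(np.hstack([cv2.resize(s[90:210,210:290],(400,600),interpolation=2),cv2.resize(t[140:260,205:285],(400,600),interpolation=2)]),alpha=1.5))
E
```

```text
t 9.325 d [3.3 2.3 2.8] j [-0.34  0.2  -0.07  1.84  0.02  1.1   0.96] ytool 78.63 F [ 0.5 -0.5 -2.9]
turn -0.0013
t 9.325 d [-36.9   2.4  60.2] j [-0.34  0.2  -0.07  1.84  0.02  1.1   0.96] ytool 78.63 F [ 0.5 -0.5 -2.9]
turn -0.0013
```

View pics/c5.png

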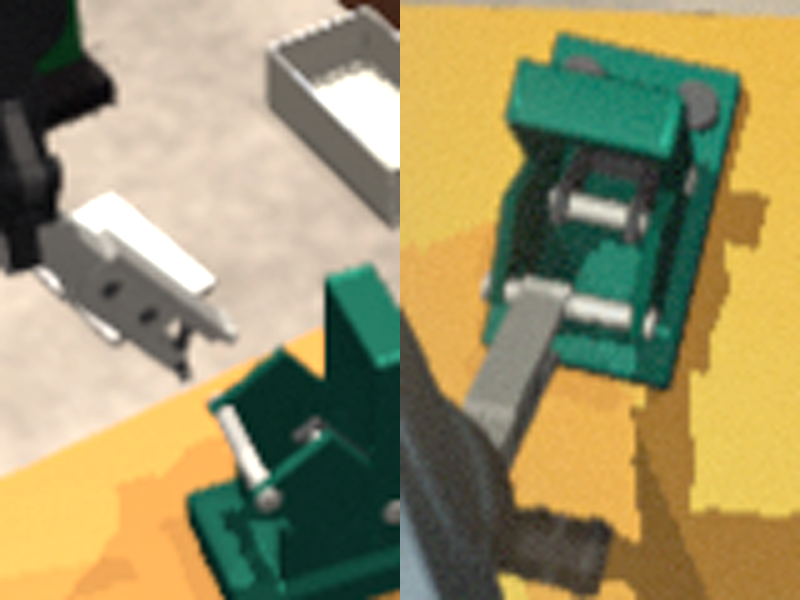

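The side view shows the jaw tips at (257.6,156) and (247.6,165). In the top view the mouth's upper end edge runs (226.6,198)-(239,199.4). I'll compare these with the expected tip points.

```bash
python3 - <<'E'
from h import *
np.set_printoptions(precision=1,suppress=True)
def proj(n,X):
    c=eyes.camera_info(n);f=210/np.tan(np.radians(c["fovy"]/2));p=np.linalg.inv(c["world_from_camera"])@np.r_[X,1]
    return f*p[:2]/p[2]+[c["cx"],c["cy"]]
T=np.load("T4.npy");g=T[:3,3]+[0,0,19];y=T[:3,1]
for th in(33,35,37,39):
    z=zd(th);x=np.cross(y,z);q=g-147*z
    print(th,"side -y tips",proj("side",q+17.5*x-10*y),proj("side",q-17.5*x-10*y),"top +x edge",proj("top",q+17.5*x-10*y),proj("top",q+17.5*x+10*y),proj("top",q+17.5*x-10*y+100*z))
E
```

```text
33 side -y tips [253.4 160.4] [243.2 168.5] top +x edge [237.9 202.8] [228.8 200.7] [227.2 224.8]
35 side -y tips [254.8 159. ] [244.8 167.4] top +x edge [238.2 200.8] [229.  198.7] [227.2 224.2]
37 side -y tips [256.1 157.7] [246.4 166.2] top +x edge [238.5 198.8] [229.2 196.7] [227.3 223.6]
39 side -y tips [257.4 156.3] [247.9 165.1] top +x edge [238.7 196.9] [229.5 194.7] [227.3 223.1]
```

```bash
python3 - <<'E'
from h import *
np.set_printoptions(precision=1,suppress=True)
T=np.load("T4.npy");g=T[:3,3]+[0,0,19];y=T[:3,1]
X,e=tri(ray("top",(239,199.4)),ray("side",(257.6,156)));print(X,e)
for th in(35,37,39):
    z=zd(th);x=np.cross(y,z);print(th,g-147*z+17.5*x-10*y, "in link frame (expect 17.5,-10,0)",np.array([x,y,z])@(X-g)+[0,0,147])
E
```

```text
[573.9 119.3 222.5] [np.float64(2.5513334475096032), np.float64(2.5513334475096325)]
35 [570.3 123.  210.7] in link frame (expect 17.5,-10,0) [ 27.8 -12.8   7.2]
37 [574.  122.3 214.2] in link frame (expect 17.5,-10,0) [ 22.9 -12.8   6.3]
39 [577.6 121.6 217.8] in link frame (expect 17.5,-10,0) [ 18.  -12.8   5.6]
```

The top and side views bracket the tilt at 36-39°, so I'll plan with 37°, which the flare tolerates. I'll move in along the axis to just short of the pin and look.

```bash
sed -i 's/tilt=35.7/tilt=37/' h.py
python3 -c "
from h import *
go(*tcp(100),78.7);go(*tcp(40),78.7)"
```

```text
t 9.425 d [-28.9   1.9  54.1] j [-0.34  0.2  -0.07  1.84  0.02  1.1   0.96] ytool 78.63 F [ 0.6  0.1 -2.8]
turn -0.0013
t 9.425 d [-63.3   1.9 103.3] j [-0.34  0.2  -0.07  1.84  0.02  1.1   0.96] ytool 78.63 F [ 0.6  0.1 -2.8]
turn -0.0013
```

To row units: 13.5 mm / 1000 = 0.0135, -7.5 mm / 1000 = -0.0075.

>>> drive_effector([
  {"finger_gap": 0, "dx": -0.007, "dy": 0.0005, "dz": 0.0135},
  {"finger_gap": 0, "dx": -0.007, "dy": 0.0005, "dz": 0.0135},
  {"finger_gap": 0, "dx": -0.007, "dy": 0.0005, "dz": 0.0135},
  {"finger_gap": 0, "dx": -0.0075, "dy": 0.0005, "dz": 0.0135},
  {"finger_gap": 0},
])

```text
t: 10.05
ee_pos: [503.5, 149.6, 246.6]
orientation: [-3.14, -0.002, 2.944]
wrist_force: [0.2, 0.0, -2.6]
grip_width: 19.7
grip_force: 60.2
```

>>> drive_effector([
  {"finger_gap": 0, "dx": -0.0057, "dz": 0.0082},
  {"finger_gap": 0, "dx": -0.0057, "dz": 0.0082},
  {"finger_gap": 0, "dx": -0.0057, "dz": 0.0082},
  {"finger_gap": 0, "dx": -0.0057, "dz": 0.0082},
  {"finger_gap": 0, "dx": -0.0057, "dz": 0.0082},
  {"finger_gap": 0, "dx": -0.0057, "dz": 0.0082},
  {"finger_gap": 0},
])

```text
t: 10.92
ee_pos: [537.2, 143.1, 198.1]
orientation: [-3.141, -0.001, 2.944]
wrist_force: [0.3, 0.3, -2.4]
grip_width: 19.4
grip_force: 60.3
```

```bash
python3 - <<'E'
from h import *
go(*tcp(40),78.7);T=pose(probe_bus.get_obs());np.save("T5.npy",T)
for n in("side","top"): cv2.imwrite(f"pics/{n}5.png",cv2.cvtColor(eyes.grab_frame(n),cv2.COLOR_RGB2BGR))
s=cv2.imread("pics/side5.png");t=cv2.imread("pics/top5.png")
cv2.imwrite("pics/c6.png",cv2.convertScaleAbs(np.hstack([cv2.resize(s[130:220,230:290],(400,600),interpolation=2),cv2.resize(t[145:235,215:275],(400,600),interpolation=2)]),alpha=1.6))
E
```

```text
t 10.925 d [-1.3 -0.9 -1.3] j [-0.3   0.42 -0.05  1.82  0.03  0.91  1.01] ytool 78.71 F [ 0.3  0.3 -2.4]
turn 0.0001
```

View pics/c6.png

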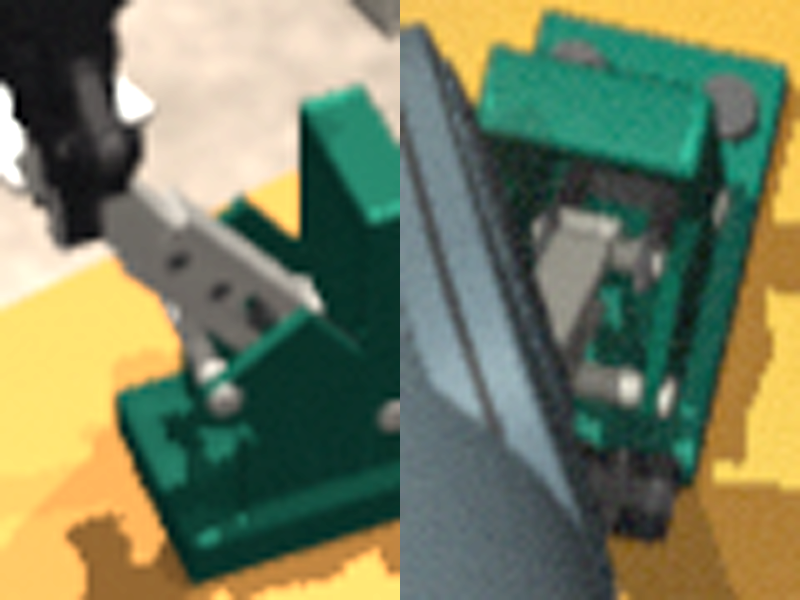

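The link is between the cheeks and above the rest bar with no contact. In the top view its leading edge runs (239.0,176.5)-(247.7,178.2), centred on the fork at about (244,182). One more numeric check on the tilt before pushing.

```bash
python3 - <<'E'
from h import *
np.set_printoptions(precision=1,suppress=True)
def proj(n,X):
    c=eyes.camera_info(n);f=210/np.tan(np.radians(c["fovy"]/2));p=np.linalg.inv(c["world_from_camera"])@np.r_[X,1]
    return f*p[:2]/p[2]+[c["cx"],c["cy"]]
T=np.load("T5.npy");g=T[:3,3]+[0,0,19];y=T[:3,1]
for th in(33,35,37,39):
    z=zd(th);x=np.cross(y,z);q=g-147*z
    print(th,"top",proj("top",q+17.5*x+10*y),proj("top",q+17.5*x-10*y),"side",proj("side",q+17.5*x-10*y))
print("pin 12 out",proj("top",P-13*zd(35)))
E
```

```text
33 top [238.5 181.2] [246.6 183. ] side [274.6 179.4]
35 top [238.8 179.3] [246.9 181.2] side [275.9 178.2]
37 top [239.  177.5] [247.2 179.4] side [277.1 177. ]
39 top [239.2 175.8] [247.4 177.6] side [278.3 175.8]
pin 12 out [244.  181.6]
```

Both views now indicate a tilt of about 38°, so I'll correct the aim by about 2 mm and then push in steps, watching the force.

```bash
sed -i 's/tilt=37/tilt=38/' h.py
python3 -c "
from h import *
for s in (30,5,-15,-23): go(*tcp(s),78.7)"
```

```text
t 11.025 d [-5.5 -1.3  8.9] j [-0.3   0.42 -0.05  1.82  0.03  0.91  1.01] ytool 78.73 F [-0.   0.2 -2.6]
turn 0.0005
t 11.025 d [-19.8  -1.3  29.3] j [-0.3   0.42 -0.05  1.82  0.03  0.91  1.01] ytool 78.73 F [-0.   0.2 -2.6]
turn 0.0005
t 11.025 d [-31.3  -1.3  45.7] j [-0.3   0.42 -0.05  1.82  0.03  0.91  1.01] ytool 78.73 F [-0.   0.2 -2.6]
turn 0.0005
t 11.025 d [-35.9  -1.3  52.3] j [-0.3   0.42 -0.05  1.82  0.03  0.91  1.01] ytool 78.73 F [-0.   0.2 -2.6]
turn 0.0005
```

The manual's scale: shifts go in shares of 1000 mm and turns go in shares of 4 rad. Converting my numbers, 3.7 mm / 1000 = 0.0037, -2.5 mm / 1000 = -0.0025.

>>> drive_effector([
  {"finger_gap": 0, "dx": -0.0025, "dy": -0.0006, "dz": 0.0037},
  {"finger_gap": 0, "dx": -0.0025, "dy": -0.0006, "dz": 0.0037},
  {"finger_gap": 0, "dx": -0.0025, "dz": 0.0037},
  {"finger_gap": 0, "dx": -0.0025, "dz": 0.0037},
  {"finger_gap": 0},
])

```text
t: 11.65
ee_pos: [546.8, 140.1, 183.7]
orientation: [-3.141, -0.001, 2.945]
wrist_force: [0.2, 0.2, -3.1]
grip_width: 19.3
grip_force: 60.3
```

>>> drive_effector([
  {"finger_gap": 0, "dx": -0.0025, "dz": 0.0037},
  {"finger_gap": 0, "dx": -0.0025, "dz": 0.0037},
  {"finger_gap": 0, "dx": -0.0025, "dz": 0.0037},
  {"finger_gap": 0, "dx": -0.0025, "dz": 0.0037},
  {"finger_gap": 0},
])

```text
t: 12.28
ee_pos: [556.6, 138.3, 168.8]
orientation: [-3.141, -0.0, 2.945]
wrist_force: [-1.1, 0.4, -3.0]
grip_width: 19.0
grip_force: 60.5
```

```bash
python3 -c "
from h import *
for s in (5,-15,-23): go(*tcp(s),78.7)"
```

```text
t 12.275 d [ 0.2 -0.  -0.7] j [-0.29  0.48 -0.05  1.8   0.03  0.86  1.03] ytool 78.73 F [-1.1  0.4 -3. ]
turn 0.0005
t 12.275 d [-11.3  -0.   15.6] j [-0.29  0.48 -0.05  1.8   0.03  0.86  1.03] ytool 78.73 F [-1.1  0.4 -3. ]
turn 0.0005
t 12.275 d [-15.9  -0.   22.2] j [-0.29  0.48 -0.05  1.8   0.03  0.86  1.03] ytool 78.73 F [-1.1  0.4 -3. ]
turn 0.0005
```

>>> drive_effector([
  {"finger_gap": 0, "dx": -0.0023, "dz": 0.0032},
  {"finger_gap": 0, "dx": -0.0023, "dz": 0.0032},
  {"finger_gap": 0},
])

```text
t: 12.65
ee_pos: [560.0, 137.9, 162.5]
orientation: [-3.141, -0.002, 2.945]
wrist_force: [-5.3, 1.7, 0.0]
grip_width: 19.2
grip_force: 60.8
```

>>> drive_effector([
  {"finger_gap": 0, "dx": -0.0023, "dz": 0.0032},
  {"finger_gap": 0, "dx": -0.0023, "dz": 0.0032},
  {"finger_gap": 0, "dx": -0.0021, "dz": 0.003},
  {"finger_gap": 0},
])

```text
t: 13.15
ee_pos: [567.1, 136.2, 152.6]
orientation: [-3.141, -0.001, 2.945]
wrist_force: [-1.4, 1.1, -6.9]
grip_width: 19.4
grip_force: 59.7
```

```bash
python3 -c "
from h import *
for s in (-15,-23): go(*tcp(s),78.7)"
```

```text
t 13.15 d [-0.6  0.  -0.5] j [-0.28  0.52 -0.04  1.78  0.03  0.84  1.04] ytool 78.74 F [-1.4  1.1 -6.9]
turn 0.0007
t 13.15 d [-5.2  0.   6. ] j [-0.28  0.52 -0.04  1.78  0.03  0.84  1.04] ytool 78.74 F [-1.4  1.1 -6.9]
turn 0.0007
```

To row units: 1.6 mm / 1000 = 0.0016, -1.2 mm / 1000 = -0.0012.

>>> drive_effector([
  {"finger_gap": 0, "dx": -0.0012, "dz": 0.0016},
  {"finger_gap": 0, "dx": -0.0012, "dz": 0.0016},
  {"finger_gap": 0},
])

```text
t: 13.52
ee_pos: [571.3, 135.2, 150.5]
orientation: [3.141, 0.002, 2.944]
wrist_force: [-0.3, 0.2, -3.8]
grip_width: 19.0
grip_force: 60.5
```

>>> drive_effector([
  {"finger_gap": 0, "dx": -0.0012, "dz": 0.0016},
  {"finger_gap": 0, "dx": -0.0012, "dz": 0.0016},
  {"finger_gap": 0},
])

```text
t: 13.9
ee_pos: [573.0, 135.2, 147.6]
orientation: [3.141, 0.001, 2.945]
wrist_force: [-2.3, -0.6, 1.7]
grip_width: 19.4
grip_force: 61.3
```

```bash
python3 -c "
from h import *
for s in (-23,-26): go(*tcp(s),78.7)
print(probe_bus.get_obs()['moment'])"
```

```text
t 13.9 d [ 0.9 -0.1  1. ] j [-0.28  0.53 -0.04  1.77  0.03  0.83  1.04] ytool 78.72 F [-2.3 -0.6  1.7]
turn 0.0003
t 13.9 d [-0.9 -0.1  3.5] j [-0.28  0.53 -0.04  1.77  0.03  0.83  1.04] ytool 78.72 F [-2.3 -0.6  1.7]
turn 0.0003
[-0.06999485  0.44749336  0.02062675]
```

To row units: 1.2 mm / 1000 = 0.0012, -0.8 mm / 1000 = -0.0008.

>>> drive_effector([
  {"finger_gap": 0, "dx": -0.0008, "dz": 0.0012},
  {"finger_gap": 0, "dx": -0.0008, "dz": 0.0012},
  {"finger_gap": 0},
])

```text
t: 14.28
ee_pos: [573.1, 135.5, 147.2]
orientation: [3.141, -0.001, 2.945]
wrist_force: [-13.4, -1.8, 23.2]
grip_width: 19.4
grip_force: 64.3
```

>>> drive_effector([
  {"finger_gap": 0, "dx": -0.0008, "dz": 0.0012},
  {"finger_gap": 0, "dx": -0.0008, "dz": 0.0012},
  {"finger_gap": 0},
])

```text
t: 14.65
ee_pos: [572.9, 136.2, 146.6]
orientation: [3.142, -0.005, 2.946]
wrist_force: [-26.5, -0.7, 43.3]
grip_width: 19.6
grip_force: 67.1
```

```bash
python3 -c "
from h import *
for s in (-25,): go(*tcp(s),78.7)
print(probe_bus.get_obs()['moment'])"
```

```text
t 14.65 d [-0.6 -1.1  1.6] j [-0.28  0.54 -0.04  1.77  0.03  0.84  1.04] ytool 78.77 F [-26.5  -0.7  43.3]
turn 0.0013
[-0.7914704   4.73774141 -0.36336189]
```

The force rises steeply to about 50 N along the axis at s ≈ -24, far beyond the latch's 10 N. That means the pin is home in the slot, so I'll back off and pull gently while watching for the bar's 6 N drag.

To row units: -1.2 mm / 1000 = -0.0012, 0.8 mm / 1000 = 0.0008.

>>> drive_effector([
  {"finger_gap": 0, "dx": 0.0008, "dz": -0.0012},
  {"finger_gap": 0, "dx": 0.0008, "dz": -0.0012},
  {"finger_gap": 0, "dx": 0.0008, "dz": -0.0012},
  {"finger_gap": 0},
])

```text
t: 15.15
ee_pos: [572.9, 135.6, 147.2]
orientation: [3.141, -0.0, 2.945]
wrist_force: [-7.5, 1.0, 11.0]
grip_width: 19.2
grip_force: 62.3
```

>>> drive_effector([
  {"finger_gap": 0, "dx": 0.0016, "dz": -0.0024},
  {"finger_gap": 0, "dx": 0.0016, "dz": -0.0024},
  {"finger_gap": 0, "dx": 0.0016, "dz": -0.0024},
  {"finger_gap": 0, "dx": 0.0016, "dz": -0.0024},
  {"finger_gap": 0, "dx": 0.0016, "dz": -0.0024},
])

```text
t: 15.78
ee_pos: [565.5, 136.4, 157.6]
orientation: [-3.141, 0.0, 2.945]
wrist_force: [3.4, -0.2, -8.5]
grip_width: 19.5
grip_force: 59.9
```

>>> drive_effector([
  {"finger_gap": 0, "dx": 0.0016, "dz": -0.0024},
  {"finger_gap": 0, "dx": 0.0016, "dz": -0.0024},
])

```text
t: 16.02
ee_pos: [562.1, 137.1, 162.7]
orientation: [-3.141, -0.0, 2.945]
wrist_force: [3.1, -0.8, -8.7]
grip_width: 19.4
grip_force: 59.9
```

```bash
python3 -c "
from h import *
for s in (0,7): go(*tcp(s),78.7)
print(probe_bus.get_obs()['moment'])"
```

```text
t 16.025 d [ 3.   0.1 -2.7] j [-0.28  0.5  -0.04  1.79  0.03  0.85  1.03] ytool 78.72 F [ 3.1 -0.8 -8.7]
turn 0.0003
t 16.025 d [ 7.   0.1 -8.5] j [-0.28  0.5  -0.04  1.79  0.03  0.85  1.03] ytool 78.72 F [ 3.1 -0.8 -8.7]
turn 0.0003
[ 0.02983745 -0.393702    0.01685783]
```

A steady drag of about 6.6 N along the axis shows the link is latched and the drawbar is moving. I'll keep pulling to the stop.

To row units: -1.9 mm / 1000 = -0.0019, 1.3 mm / 1000 = 0.0013.

>>> drive_effector([
  {"finger_gap": 0, "dx": 0.0013, "dz": -0.0019},
  {"finger_gap": 0, "dx": 0.0013, "dz": -0.0019},
  {"finger_gap": 0, "dx": 0.0013, "dz": -0.0019},
  {"finger_gap": 0},
])

```text
t: 16.52
ee_pos: [558.2, 138.0, 168.6]
orientation: [-3.142, -0.0, 2.945]
wrist_force: [0.6, -1.0, -5.0]
grip_width: 19.5
grip_force: 60.1
```

>>> drive_effector([
  {"finger_gap": 0, "dx": 0.0011, "dz": -0.0017},
  {"finger_gap": 0, "dx": 0.0011, "dz": -0.0017},
  {"finger_gap": 0},
])

```text
t: 16.9
ee_pos: [556.1, 138.5, 172.0]
orientation: [-3.142, -0.0, 2.945]
wrist_force: [1.8, -0.1, -5.6]
grip_width: 19.0
grip_force: 60.0
```

>>> drive_effector([
  {"finger_gap": 0, "dx": 0.0009, "dz": -0.0012},
  {"finger_gap": 0, "dx": 0.0009, "dz": -0.0012},
  {"finger_gap": 0},
])

```text
t: 17.27
ee_pos: [554.4, 138.8, 174.3]
orientation: [3.142, 0.0, 2.945]
wrist_force: [1.6, -0.4, -6.7]
grip_width: 19.3
grip_force: 59.9
```

```bash
python3 -c "
from h import *
for s in (0,7): go(*tcp(s),78.7)"
```

```text
t 17.275 d [-4.9 -0.   8.9] j [-0.29  0.47 -0.05  1.8   0.03  0.87  1.03] ytool 78.73 F [ 1.6 -0.4 -6.7]
turn 0.0005
t 17.275 d [-0.9 -0.   3.2] j [-0.29  0.47 -0.05  1.8   0.03  0.87  1.03] ytool 78.73 F [ 1.6 -0.4 -6.7]
turn 0.0005
```

To row units: -1.2 mm / 1000 = -0.0012, 0.9 mm / 1000 = 0.0009.

>>> drive_effector([
  {"finger_gap": 0, "dx": 0.0009, "dz": -0.0012},
  {"finger_gap": 0, "dx": 0.0009, "dz": -0.0012},
  {"finger_gap": 0},
])

```text
t: 17.65
ee_pos: [554.2, 138.2, 175.3]
orientation: [-3.141, 0.003, 2.944]
wrist_force: [12.4, -1.7, -22.6]
grip_width: 19.0
grip_force: 60.3
```

>>> drive_effector([
  {"finger_gap": 0, "dx": 0.0009, "dz": -0.0012},
  {"finger_gap": 0, "dx": 0.0009, "dz": -0.0012},
  {"finger_gap": 0},
])

```text
t: 18.02
ee_pos: [554.4, 137.7, 176.5]
orientation: [3.141, 0.006, 2.944]
wrist_force: [22.8, -1.9, -39.8]
grip_width: 19.4
grip_force: 61.0
```

```bash
python3 - <<'E'
from h import *
go(*tcp(7),78.7)
t=cv2.cvtColor(eyes.grab_frame("top"),cv2.COLOR_RGB2BGR);s=cv2.cvtColor(eyes.grab_frame("side"),cv2.COLOR_RGB2BGR)
cv2.imwrite("pics/c7.png",cv2.convertScaleAbs(np.hstack([cv2.resize(s[130:220,230:290],(400,600),interpolation=2),cv2.resize(t[145:235,215:275],(400,600),interpolation=2)]),alpha=1.8))
E
```

```text
t 18.025 d [-0.7  1.1  5.3] j [-0.29  0.47 -0.04  1.8   0.03  0.87  1.02] ytool 78.65 F [ 22.8  -1.9 -39.8]
turn -0.0008
```

The force rose to about 45 N at a firm stop with the hitch holding, so the drawbar is fully out. I'll take out the strain and most of the slack, then let go.

To row units: 1.2 mm / 1000 = 0.0012, -0.8 mm / 1000 = -0.0008.

>>> drive_effector([
  {"finger_gap": 0, "dx": -0.0008, "dz": 0.0012},
  {"finger_gap": 0, "dx": -0.0008, "dz": 0.0012},
  {"finger_gap": 0},
])

```text
t: 18.5
ee_pos: [554.6, 138.1, 175.8]
orientation: [3.142, 0.004, 2.944]
wrist_force: [12.4, -1.6, -21.1]
grip_width: 19.2
grip_force: 63.4
```

>>> drive_effector([
  {"finger_gap": 0, "dx": -0.0008, "dz": 0.0012},
  {"finger_gap": 0, "dx": -0.0008, "dz": 0.0012},
  {"finger_gap": 0},
])

```text
t: 18.88
ee_pos: [554.6, 138.8, 174.6]
orientation: [3.141, 0.001, 2.945]
wrist_force: [2.9, -1.7, -6.2]
grip_width: 19.6
grip_force: 65.6
```

>>> drive_effector([
  {"finger_gap": 0, "dx": -0.0007, "dz": 0.001},
  {"finger_gap": 0, "dx": -0.0007, "dz": 0.001},
  {"finger_gap": 0},
])

```text
t: 19.25
ee_pos: [554.9, 138.9, 172.0]
orientation: [-3.142, -0.001, 2.945]
wrist_force: [0.0, -0.3, -2.7]
grip_width: 19.3
grip_force: 65.8
```

View pics/c7.png

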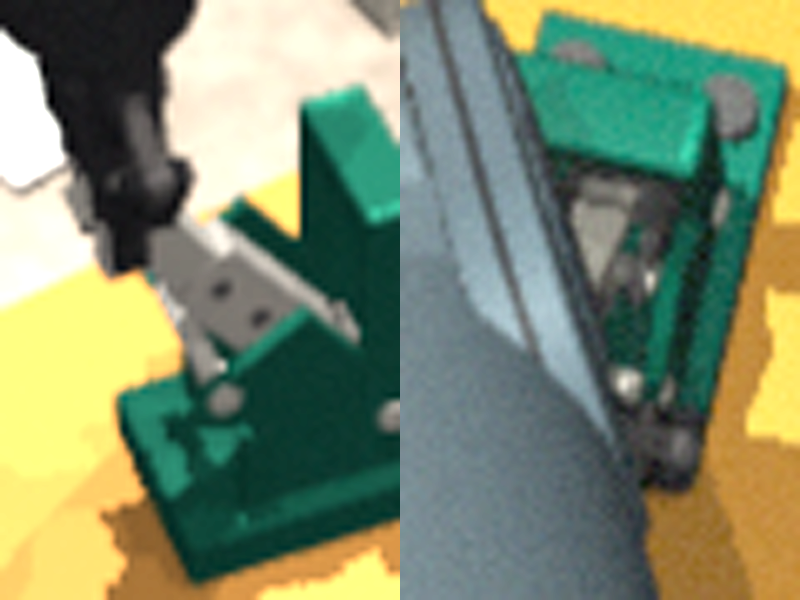

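The picture shows the link hitched on the pin at about (248,184) in the top view, resting just above the rest bar. The force is now only the link's weight. I'll lower it a little more, release and retreat upwards.

To row units: 1 mm / 1000 = 0.001, -0.7 mm / 1000 = -0.0007.

>>> drive_effector([
  {"finger_gap": 0, "dx": -0.0007, "dz": 0.001},
  {"finger_gap": 0, "dx": -0.0007, "dz": 0.001},
  {"finger_gap": 0},
])

```text
t: 19.62
ee_pos: [556.8, 138.3, 170.1]
orientation: [-3.141, -0.0, 2.945]
wrist_force: [0.2, -0.5, -3.7]
grip_width: 19.2
grip_force: 65.8
```

>>> drive_effector([
  {"finger_gap": 40},
  {"finger_gap": 60},
  {"finger_gap": 85},
  {"finger_gap": 85},
  {"finger_gap": 85},
])

```text
t: 20.25
ee_pos: [556.9, 138.3, 170.3]
orientation: [3.142, 0.0, 2.945]
wrist_force: [-0.4, 0.2, -0.0]
grip_width: 84.7
grip_force: 0.0
```

>>> drive_effector([
  {"finger_gap": 85, "dz": -0.015},
  {"finger_gap": 85, "dz": -0.025},
  {"finger_gap": 85, "dz": -0.04},
  {"finger_gap": 85, "dz": -0.04},
  {"finger_gap": 85, "dx": 0.03, "dz": -0.02},
  {"finger_gap": 85, "dx": 0.04},
  {"finger_gap": 85, "dx": 0.04},
  {"finger_gap": 85, "dx": 0.04},
  {"finger_gap": 85},
])

```text
t: 21.38
ee_pos: [407.8, 168.4, 311.4]
orientation: [3.141, 0.001, 2.948]
wrist_force: [0.9, 0.4, -0.1]
grip_width: 85.0
grip_force: 0.0
```

```bash
python3 - <<'E'
from h import *
t=cv2.cvtColor(eyes.grab_frame("top"),cv2.COLOR_RGB2BGR);s=cv2.cvtColor(eyes.grab_frame("side"),cv2.COLOR_RGB2BGR)
cv2.imwrite("pics/top8.png",t);cv2.imwrite("pics/side8.png",s)
cv2.imwrite("pics/c8.png",cv2.convertScaleAbs(np.hstack([cv2.resize(s[120:220,220:287],(400,600),interpolation=2),cv2.resize(t[145:245,210:277],(400,600),interpolation=2)]),alpha=1.8))
E
```

```text
(no output)
```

View pics/c8.png

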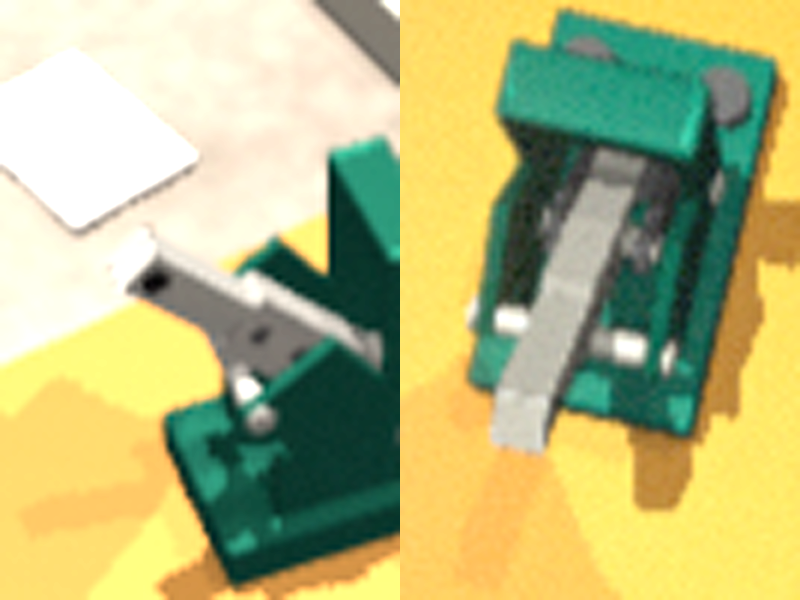

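The link lies on the rest bar, hitched, and the gripper is clear. The top view puts its tab-end upper edge midpoint at (230.4,210.7), and the shoulder edge at (566,283)/6 gives (237.8,192.2). I'll check these against drawbar positions.

```bash
python3 - <<'E'
from h import *
np.set_printoptions(precision=1,suppress=True)
def proj(n,X):
    c=eyes.camera_info(n);f=210/np.tan(np.radians(c["fovy"]/2));p=np.linalg.inv(c["world_from_camera"])@np.r_[X,1]
    return f*p[:2]/p[2]+[c["cx"],c["cy"]]
Y=np.cross([0,0,1],PX)
for s in(0,-4,-10):
  print(s,"pin",proj("top",P+s*zd(35)))
  for th in(36,39,42):
    z=zd(th);x=np.cross(Y,z);q=P+s*zd(35)-34*z
    print("  ",th,"end",proj("top",q+170*z+12*x),"shoulder",proj("top",q+100*z+17.5*x),"| side end",proj("side",q+170*z+12*x-10*Y),proj("side",q+170*z+12*x+10*Y))
E
```

```text
0 pin [243.  183.8]
   36 end [230.8 206. ] shoulder [238.2 189.3] | side end [249.2 159.4] [246.6 154.3]
   39 end [230.4 208.9] shoulder [237.9 190.8] | side end [247.1 161.1] [244.5 156. ]
   42 end [229.9 211.8] shoulder [237.6 192.3] | side end [245.1 162.8] [242.5 157.7]
-4 pin [243.3 183.1]
   36 end [231.3 205.1] shoulder [238.6 188.5] | side end [250.1 160.1] [247.5 155. ]
   39 end [230.8 208.1] shoulder [238.3 190. ] | side end [248.  161.8] [245.4 156.7]
   42 end [230.4 210.9] shoulder [238.  191.5] | side end [246.  163.5] [243.4 158.4]
-10 pin [243.8 182.1]
   36 end [231.9 203.8] shoulder [239.1 187.4] | side end [251.4 161.1] [248.8 156. ]
   39 end [231.4 206.8] shoulder [238.8 188.9] | side end [249.3 162.7] [246.7 157.6]
   42 end [231.  209.6] shoulder [238.6 190.4] | side end [247.3 164.4] [244.7 159.3]
```

The pin at (242.5,183.5) and the link edges fit the drawbar fully out, with the link leaning about 41° from vertical. That is 6° off the drawbar axis, the expected lean on the rest bar and within the 0.25 rad limit. I'll hand in.

```bash
python3 -c "
from workcell import arm, eyes, probe_bus
print(arm.finish_job())"
```

```text
the job is handed in; nothing more can be done
None
```

The job is handed in, though no verdict was returned: the hook link is latched on the cross pin, the drawbar was pulled out until it hit its stop, and the link lies free on the rest bar with the gripper clear of it.

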